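# Slide the drilled bat over the jig's studs and lock it with the turn-button

## Robot

A 6-joint arm with a two-finger parallel gripper is mounted at the origin on the work surface; the furniture and walls round the work are solid. World frame = base frame: x ahead of the robot, y to its left, z up, the work surface at z = 0. Lengths are in mm, angles in rad, forces in N, time in s.
With the tool pointing down it reaches from about 350 to 875 mm from the base axis. Payload 4.2 kg.
Tool frame: the origin (TCP) lies at the very end of the fingers, on their centre line; the grasp point (between the pads) lies 19 mm behind it (arm.grip_point_offset is the distance from the TCP to the grasp point, in mm); z points along the fingers, y is the direction in which the jaws open and shut (so a half turn about z gives the same grasp; the last joint's range is limited). The gripper opens to 85 mm and grips with 20 to 120 N. Pads are 22 mm wide; open, the fingers measure 114 mm over their backs; the gripper's body (76 mm by 85 mm) begins 54 mm behind the grasp point. The pads swing forward as they close: fully open they stand 13 mm farther back than shut.
Start: joints at [-1.009, 0.385, 0.008, 0, -1.194, -0.259], TCP at [186.387, -596.539, 231.312] pointing down, gripper open.
Joint ranges: [-3.14, 3.14], [-1.21, 2.06], [-1.07, 1.41], [-3.16, 2.05], [-2.99, -0.16], [-3.1, 3.1]. Speed limits (rad/s): [2.79, 2.79, 3.14, 3.14, 3.14, 3.14].

## Interface

Orientations are given as a unit quaternion [x, y, z, w].
In Python, from bench import arm gives the robot as it stands.
- The arm moves only by the tool drive_tool, never from a script. Its argument "steps" is a list of rows, each a list of 5 numbers: the shift along the tool's x, y, z in m, then the turn about the tool's z in degrees, then the finger opening in m, from 0 to 0.0854. A call has 1 to 20 rows; each row shifts and turns the commanded pose from where the row before left it, along the tool's axes as they then stand; what a row does not reach is not made up. A row lasts 1/10 s, in which the tool goes at most 50 mm and 8.59 degrees, less where a joint would pass 70% of its speed; a pose out of reach is approached as far as the arm can. A call is refused whole if a number of a shift passes 0.05 or a number of a turn 8.59, either way. A call with a gripper value outside its range is refused whole. The fingers move at their own pace and stop on an object; the grip force is fixed at half the most. Time passes only in rows, so rows that do not move let the fingers close. It gives the time, the measured TCP pose, the force and the opening at its end, in the units of the state.
- arm.read_state(): the state, without advancing time (a new reading comes with each control period).
- arm.get_image(name): name is "side" or "top" or "wrist"; returns (picture, depth): 384x512x3 uint8, blue, green, red; 384x512 float32, mm along the optical axis (not along the pixel's ray), 0 where there is no reading.
- arm.camera_params(name): a dict with "K" (3x3 intrinsics, pixels), "dist" ([k1, k2, p1, p2, k3] as OpenCV has them; the pictures are not rectified), "world_to_cam" (4x4, takes a point from world to camera coordinates); the wrist camera has in their place "mount" (4x4, takes a point from camera to tool coordinates, whose origin is the TCP and whose axes are the flange's). Camera axes: x right, y up, looking along -z (the intrinsics and any distortion apply to the point x, -y, -z); pixel columns grow to the right and rows downward; lengths in mm; the calibration is good to about 2 mm. A picture is of the moment at which its call begins: read the wrist's pose just before it. camera_params takes no time and is no camera call.
- arm.job_done(): hands the job in, once; it reports no verdict.
The state is a dict: "clock": time; "joints": joint angles; "joint_vel": joint speeds; "joint_efforts": joint torques, N m; "position": TCP position; "ee_rot": TCP orientation; "contact_force": force on the tool from outside, world axes, zero at the start; "wrist_torque": the same for the moment, N m; "gripper_width": finger opening in mm.
Only numpy, scipy, OpenCV 4.12 (cv2) and the standard library are available. Lean on these libraries where they do the work, as an engineer would, in place of code of your own. Each camera call takes 0.05 s, during which the arm holds its last target.

## Task

Swing the jig's wooden turn-button keeper clear to the side, then slide the drilled bat along the jig, without lifting it off, until its three holes drop over the three studs and it lies flat and fully down on the base board. Then swing the keeper back over the bat, all the way to its stop, and leave the mug, cup, jar and bowl around the jig standing where they are.

Things in the scene. Friction and masses are not known exactly. Their poses are not given: they have to be found in the camera images.
- jig: Fixed grey jig on the table; origin on the table top under the centre of the bat's seat, z up. In its frame (mm): base board x -150..175, y -95..95, top at z 16; three steel studs, 8 diameter, domed, tops at z 24, at (34,55), (34,-55), (-34,0); keeper pivot at (-112,0). The bat starts 45..65 toward +x of its seat and must travel toward -x.
- feed_ledge (a point): Centre of the top of the raised feed ledge at the jig's +x end, 24 mm above the table, level with the stud tops; the ledge is 90 (jig x 85..175) x 170 mm (jig y). At the start the bat rides on this ledge and on the two studs nearest it; pushing it along takes up to about 8 N.
- jig_seat (a point): Point on the top of the base board (16 mm above the table) at the centre of the bat's seat; axes as the jig's. With the bat seated, bat_mid is 6 mm above this point and the bat's axes are parallel to the jig's.
- bat_mid (a point): Centre of the bat, a loose wooden plate of about 0.45 kg, 160 (its x) x 150 (y) x 12 mm (z up), too wide to grasp: push its edges. Three 14 mm through holes at its own (34,55), (34,-55), (-34,0) mm match the studs with 3 mm play all round. Starts within 0.25 rad of its seated yaw and 18 mm sideways. Underside 24 mm above the table when riding on the studs, 16 mm when seated.
- bat_top (a point): Centre of the bat's top face, 36 mm above the table while it rides on the studs, 28 mm when seated. When all three holes are over the studs the bat drops by its own weight, or with a light press here (about 5 N).
- keeper (a joint): Angle (rad) of the keeper, a dark wooden turn-button on an upright pivot that stays where it is left (about 1 N at the knob moves it). 0 = closed, at its stop, arm along the jig's +x over the seat; grows as it swings anticlockwise seen from above, to a stop at 1.9; clear of the bat above about 1.4. Underside 30.5 mm above the table: it passes over a seated bat only.
- keeper_knob (a point): Middle of the keeper's upright round knob, 14 mm diameter, 28 mm tall, 58 mm from the pivot, about 54 mm above the table (knob from 39.5 to 67.5 mm). The arm under it is 18 mm wide, from 30.5 to 39.5 mm above the table, and ends 70 mm from the pivot.
- keeper_hinge (a point): Point on the keeper's vertical pivot axis, 35.5 mm above the table; a bolt head there rises to 44.5 mm.
- mug: Bystander: pale round mug with handle, 81x117x92 mm, standing on the table at the jig's +y side; origin at the centre of its underside.
- cup: Bystander: brown eight-sided cup with handle, 85x124x89 mm, beyond the keeper end of the jig; origin at the centre of its underside.
- jar: Bystander: small screw-cap jar, 47x47x60 mm, at the jig's -y side; origin at the centre of its underside.
- bowl: Bystander: round bowl, 112x112x50 mm, beyond the ledge end of the jig; origin at the centre of its underside.
Not all that is in view belongs to the job. Of the things that look like the part that bears bat_mid, the larger one is meant.

How it is judged (in metres and radians):
On the way, in this order (a step that is already met when the one before it is completed fails the run):
1. the keeper has been swung clear to the side (value of joint keeper above 1.3 rad), for 0.1 s.
2. the bat lies flat on the base board with its holes over the studs (z of bat_mid in the frame of jig_seat between 0.004 and 0.008 m and horizontal distance between bat_mid and jig_seat below 0.006 m and angle between bat_mid's own z axis and vertical below 0.03 rad and angle between the x axis of bat_mid and the x axis of jig, either way round below 0.1 rad), for 0.2 s.
3. the keeper has been swung back over the bat (value of joint keeper below 0.2 rad), for 0.2 s.
At the end, for the whole second after the job is handed in: The bat lies still and flat on the base board (its middle 4 to 8 mm above the board's top and within 6 mm of the seat's centre, tilt under 0.03 rad, square to the jig within 0.1 rad) and the keeper is closed over it (within 0.2 rad of its stop) (all of step 2 and value of joint keeper below 0.2 rad and linear speed of bat below 0.02 m/s); the robot touches nothing.
It fails at once if the bat is lifted off the jig (height (world z) of bat_mid above 0.07 m).
It fails at once if the mug is shifted by more than 30 mm or tipped (distance of mug from where it was at the start of the episode above 0.03 m or angle between mug's own z axis and vertical above 0.3 rad).
It fails at once if the cup is shifted by more than 30 mm or tipped (distance of cup from where it was at the start of the episode above 0.03 m or angle between cup's own z axis and vertical above 0.3 rad).
It fails at once if the jar is shifted by more than 30 mm or tipped (distance of jar from where it was at the start of the episode above 0.03 m or angle between jar's own z axis and vertical above 0.3 rad).
It fails at once if the bowl is shifted by more than 30 mm or tipped (distance of bowl from where it was at the start of the episode above 0.03 m or angle between bowl's own z axis and vertical above 0.3 rad).
It also fails if it takes over 72 s, if anything falls off the work surface, if the arm or the gripper's body presses on something with over 40 N, if the wrist force passes 120 N, or if a joint passes its speed limit or range.

## Working session

There is one attempt and no reset: what is moved stays moved. The work goes in short steps, Python scripts to look and compute and a tool call to move; the robot and the scene stay as the last step left them, time stands still between calls to the robot, and variables do not carry over. Pictures are saved under pics/ and viewed, and the job is handed in when it is done.

Besides the shell and the picture viewer there is one more tool, called after ">>>" in YAML: its name, and indented under it one key for each argument. drive_tool: Moves the arm, as the interface text tells. Its arguments: {"type":"object","properties":{"steps":{"type":"array"}},"required":["steps"]}

```bash
ls; mkdir -p pics; python3 - <<'E'
from bench import arm
import cv2,json
s=arm.read_state();print({k:s[k] for k in ['clock','position','ee_rot','gripper_width','contact_force']})
for n in ['side','top','wrist']:
    im,d=arm.get_image(n);cv2.imwrite(f'pics/{n}0.png',im)
    import numpy as np
    np.save(f'{n}0.npy',d)
    print(n,arm.camera_params(n))
E
```

```text
pics
{'clock': 0.0, 'position': array([ 186.20469393, -595.99385365,  230.2225398 ]), 'ee_rot': array([-1.50718835e-01,  9.88576070e-01,  1.06885223e-03, -2.10301593e-04]), 'gripper_width': 85.51090920111506, 'contact_force': array([0.32972406, 0.45865437, 0.2587336 ])}
side {'K': array([[405.75182443,   0.        , 253.69260823],
       [  0.        , 405.75182443, 193.24432766],
       [  0.        ,   0.        ,   1.        ]]), 'dist': array([-0.01757546,  0.        ,  0.        ,  0.        ,  0.        ]), 'world_to_cam': array([[-9.92483393e-01, -1.22283979e-01,  4.83136081e-03,
         5.90008695e+02],
       [ 7.91960240e-02, -6.11672906e-01,  7.87136739e-01,
        -7.53744889e+01],
       [-9.32990003e-02,  7.81602766e-01,  6.16759606e-01,
        -1.07118791e+03],
       [ 0.00000000e+00,  0.00000000e+00,  0.00000000e+00,
         1.00000000e+00]])}
top {'K': array([[496.03981847,   0.        , 250.7676801 ],
       [  0.        , 496.03981847, 194.24960948],
       [  0.        ,   0.        ,   1.        ]]), 'dist': array([-0.06758485,  0.        ,  0.        ,  0. 
[... 281 characters left out ...]
0934850e+03],
       [ 0.00000000e+00,  0.00000000e+00,  0.00000000e+00,
         1.00000000e+00]])}
wrist {'K': array([[306.62888535,   0.        , 257.23190635],
       [  0.        , 306.62888535, 186.48483589],
       [  0.        ,   0.        ,   1.        ]]), 'dist': array([-0.07670835,  0.        ,  0.        ,  0.        ,  0.        ]), 'mount': array([[-3.35422272e-04,  9.53657684e-01,  3.00893519e-01,
         7.76770867e+01],
       [ 9.99999926e-01,  3.76331882e-04, -7.79994980e-05,
         2.35549662e-01],
       [-1.87620645e-04,  3.00893470e-01, -9.53657740e-01,
        -1.41734207e+02],
       [ 0.00000000e+00,  0.00000000e+00,  0.00000000e+00,
         1.00000000e+00]])}
```

View pics/side0.png

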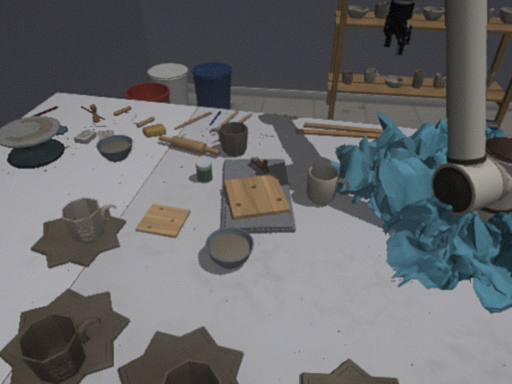

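View pics/top0.png

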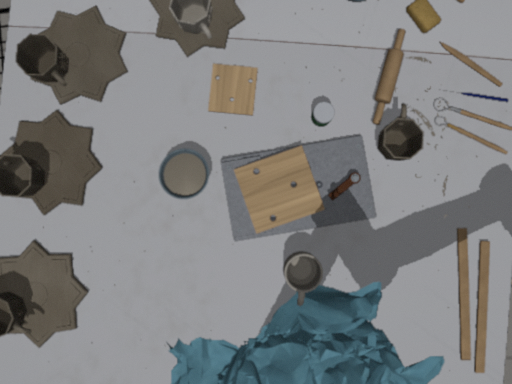

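```bash
cat > h.py <<'E'
import numpy as np,cv2
from bench import arm
def ray(n,uv,z):
    p=arm.camera_params(n);W=p['world_to_cam']
    uv=np.atleast_2d(np.array(uv,float))[:,None]
    q=cv2.undistortPoints(uv,p['K'],p['dist'])[:,0]
    d=np.c_[q[:,0],-q[:,1],-np.ones(len(q))]
    R=W[:3,:3];c=-np.linalg.inv(R)@W[:3,3];d=d@np.linalg.inv(R).T
    return c+d*((z-c[2])/d[:,2])[:,None]
def proj(n,P):
    p=arm.camera_params(n);W=p['world_to_cam'];P=np.atleast_2d(np.array(P,float))
    c=P@W[:3,:3].T+W[:3,3];c=c*[1,-1,-1]
    return cv2.projectPoints(c[:,None],np.zeros(3),np.zeros(3),p['K'],p['dist'])[0][:,0]
E
python3 - <<'E'
import cv2
im=cv2.imread('pics/top0.png')
cv2.imwrite('pics/top0z.png',cv2.resize(im[125:250,210:385],None,fx=4.5,fy=4.5,interpolation=cv2.INTER_CUBIC))
im=cv2.imread('pics/side0.png')
cv2.imwrite('pics/side0z.png',cv2.resize(im[145:240,200:350],None,fx=5,fy=5,interpolation=cv2.INTER_CUBIC))
E
```

```text
(no output)
```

View pics/top0z.png

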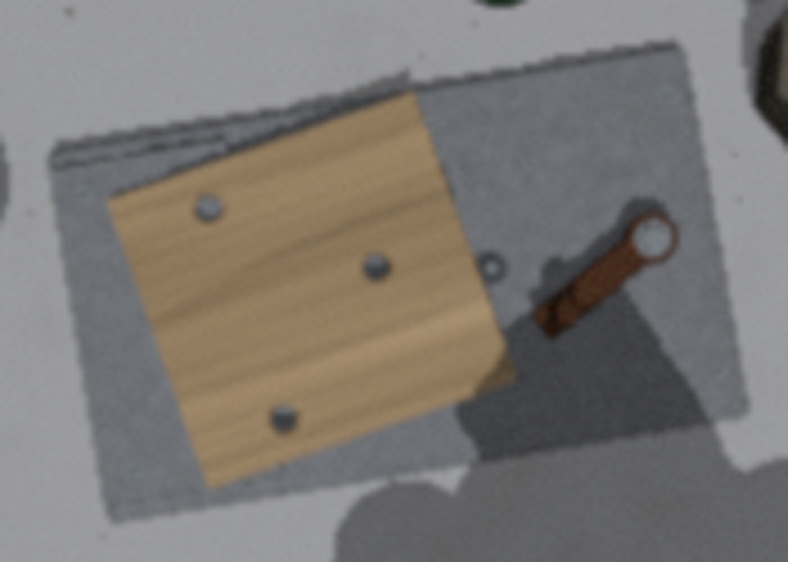

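View pics/side0z.png

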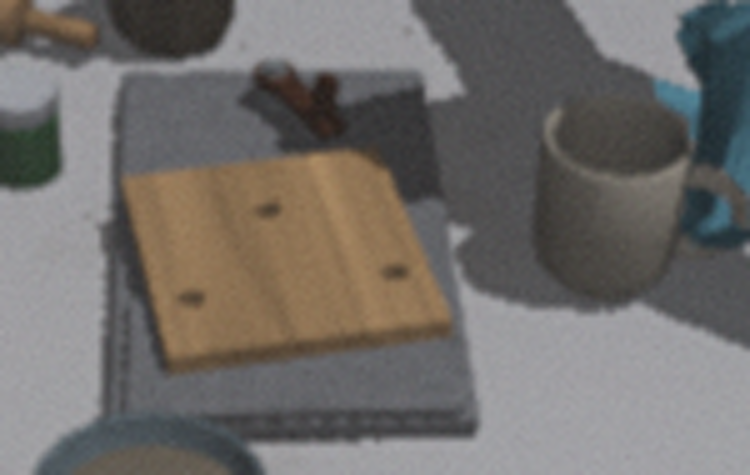

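```bash
cat > m.py <<'E'
from h import *
im=cv2.imread('pics/top0.png')
f=lambda a:np.array(a,float)/4.5+[210,125]-0.4
cor=ray('top',f([(683,42),(747,410),(112,522)]),16)
print('right corners, low-left',cor.round(1), np.linalg.norm(cor[0]-cor[1]),np.linalg.norm(cor[1]-cor[2]))
ex=-(cor[0]+cor[1])/2;
piv=ray('top',f([(654,236)]),44.5)[0];stud=ray('top',f([(490,267)]),24)[0]
print('piv',piv,'stud',stud,np.linalg.norm((stud-piv)[:2]))
d1=cor[0]-cor[1]; d2=cor[2]-cor[1]; d3=stud-piv
print([np.degrees(np.arctan2(d[1],d[0])) for d in (d1,d2,d3)])
# bat mask
hsv=cv2.cvtColor(im,cv2.COLOR_BGR2HSV)
m=cv2.inRange(hsv,(8,70,90),(28,255,255));n,l,s,c=cv2.connectedComponentsWithStats(m)
for i in range(1,n):
    if s[i,4]>300: print(s[i],c[i])
i=[i for i in range(1,n) if 230<c[i][0]<320 and 150<c[i][1]<230][0]
mm=(l==i).astype('uint8')
cn=max(cv2.findContours(mm,0,2)[0],key=cv2.contourArea)
r=cv2.minAreaRect(cn);b=cv2.boxPoints(r);P=ray('top',b,36)
print('bat',P.round(1),P.mean(0),[np.linalg.norm(P[k]-P[k-1]) for k in range(4)])
for k in range(4):
  d=P[k]-P[k-1];print(np.degrees(np.arctan2(d[1],d[0])))
h=ray('top',f([(208,208),(283,418),(375,267)]),36);print('holes',h.round(1))
d=h[1]-h[0];print(np.linalg.norm(d),np.degrees(np.arctan2(d[1],d[0])))
k=ray('top',f([(565,303)]),67.5);print('knob?',k)
E
python3 m.py
python3 - <<'E'
import cv2
im=cv2.imread('pics/top0.png')
cv2.imwrite('pics/t0k.png',cv2.resize(im[160:210,310:380],None,fx=11,fy=11,interpolation=cv2.INTER_NEAREST))
E
```

```text
right corners, low-left [[ 714.5 -191.    16. ]
 [ 530.2 -219.7   16. ]
 [ 477.6   97.    16. ]] 186.5648269866008 320.9919637164241
piv [ 615.51977648 -169.24884069   44.5       ] stud [602.30645492 -91.67679061  24.        ] 78.68935645406948
[np.float64(8.834852329683994), np.float64(99.43289171036712), np.float64(99.66676126583278)]
[409   0  32  31 595] [424.24369748  13.94957983]
[377  29  28  73 831] [391.13116727  69.98194946]
[442  44  60  42 335] [471.03283582  63.90149254]
[ 209   64   48   51 1988] [232.51207243  89.14134809]
[ 235  146   87   87 4729] [278.81708606 188.70289702]
[ 458  238   12  122 1039] [463.79980751 299.23484119]
[ 475  241   14  131 1111] [482.02160216 305.88658866]
bat [[ 637.1   96.3   36. ]
 [ 688.7  -53.9   36. ]
 [ 546.9 -102.    36. ]
 [ 495.5   47.5   36. ]] [592.06428722  -3.02351641  36.        ] [np.float64(149.71551259064003), np.float64(158.8149366109672), np.float64(149.69531349579847), np.float64(158.03168588255807)]
19.014172025064397
-71.03954091606835
-161.28561073604126
108.96825911843659
holes [[632.1  47.5  36. ]
 [528.8  11.8  36. ]
 [602.3 -34.   36. ]]
109.23207000324574 -160.9530132196883
knob? [[ 582.56860844 -122.00905433   67.5       ]]
```

View pics/t0k.png

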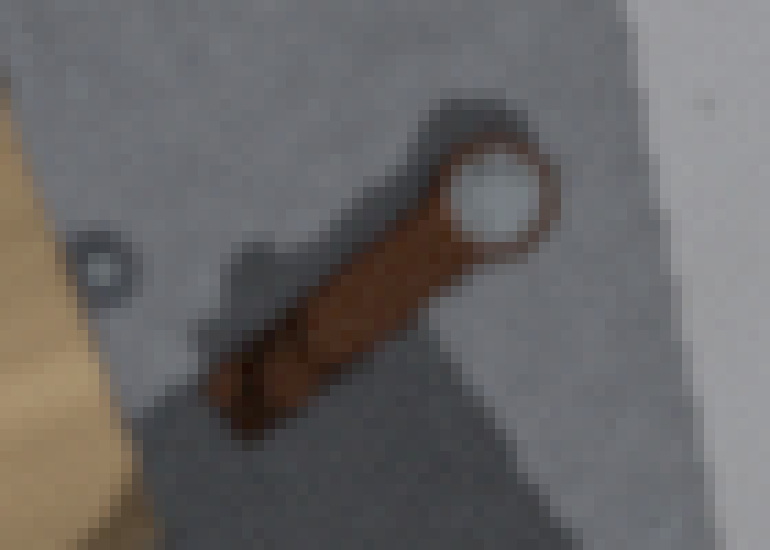

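```bash
cat >> h.py <<'E'
seat=np.array([597.2,-58.3]);psi=np.radians(99.3)
ex=np.array([np.cos(psi),np.sin(psi)]);ey=np.array([-ex[1],ex[0]])
def tojig(P):
    d=np.atleast_2d(P)[:,:2]-seat;return np.c_[d@ex,d@ey]
def toworld(q):
    q=np.atleast_2d(np.array(q,float));return seat+q[:,:1]*ex+q[:,1:2]*ey
def T(): # tool axes
    from scipy.spatial.transform import Rotation as R
    s=arm.read_state();return s,R.from_quat(s['ee_rot']).as_matrix()
E
python3 - <<'E'
from h import *
g=lambda a:np.array(a,float)/11+[310,160]-0.45
tip=ray('top',g([(230,405)]),39.5);print('tip',tojig(tip))
piv=np.array([-112,0]);d=tojig(tip)[0]-piv;print(np.linalg.norm(d),np.arctan2(d[1],d[0]))
th=np.arctan2(d[1],d[0])
for t in(th,1.75): 
    k=piv+58*np.array([np.cos(t),np.sin(t)]);w=toworld(k)[0];print(t,k,w,proj('top',[[*w,67.5]]),proj('side',[[*w,67.5]]))
for n,uv,z in(('mug',(303,271),60),('jar',(323,112),60),('cup',(400,139),89),('bowl',(184,174),50)):
    P=ray('top',uv,z);print(n,P.round(),tojig(P).round())
E
```

```text
tip [[-52.9326745   32.24753831]]
67.29675080322784 0.49972499334722237
0.49972499334722237 [-61.09256631  27.79268241] [ 579.64542465 -123.08095197] [[335.67722306 193.29483934]] [[264.0417779  159.22017706]]
1.75 [-122.33827123   57.07118492] [ 560.64930702 -188.25314385] [[366.25721685 201.86796751]] [[272.47974903 147.92424006]]
mug [[414. -52.  60.]] [[ 36. 180.]]
jar [[ 757. -100.   60.]] [[ -67. -151.]]
cup [[ 692. -258.   89.]] [[-212.  -61.]]
bowl [[626. 205.  50.]] [[255. -71.]]
```

>>> drive_tool:
  steps:
    - [-0.035, 0.022, 0, 0, 0.045]
    - [-0.037, 0.024, 0, 0, 0.045]
    - [-0.037, 0.024, 0, 0, 0.045]
    - [-0.037, 0.024, 0, 0, 0.045]
    - [-0.037, 0.024, 0, 0, 0.045]
    - [-0.037, 0.024, 0, 0, 0.045]
    - [-0.037, 0.024, 0, 0, 0.045]
    - [-0.037, 0.024, 0, 0, 0.045]
    - [-0.037, 0.024, 0, 0, 0.045]
    - [-0.037, 0.024, 0, 0, 0.045]
    - [-0.037, 0.024, 0, 0, 0.045]
    - [-0.037, 0.024, 0, 0, 0.045]
    - [-0.037, 0.024, 0, 0, 0.045]
    - [-0.037, 0.024, 0, 0, 0.045]

```text
clock: 1.55
position: [580.0, -122.2, 231.1]
ee_rot: [-0.151, 0.989, 0.0, -0.0]
contact_force: [0.3, -0.7, 0.5]
gripper_width: 44.8
```

>>> drive_tool:
  steps:
    - [0, 0, 0.01, 8.5, 0.045]
    - [0, 0, 0.01, 8.5, 0.045]
    - [0, 0, 0.01, 8.5, 0.045]
    - [0, 0, 0.01, 8.5, 0.045]
    - [0, 0, 0.01, 8.5, 0.045]
    - [0, 0, 0.01, 8.5, 0.045]
    - [0, 0, 0.01, 8.5, 0.045]
    - [0, 0, 0.01, 8.5, 0.045]
    - [0, 0, 0, 0, 0.045]

```text
clock: 2.45
position: [578.1, -123.8, 149.5]
ee_rot: [0.428, 0.904, -0.001, -0.002]
contact_force: [-0.3, 0.3, 0.7]
gripper_width: 45.2
```

```bash
cat >> h.py <<'E'
def go(x,y,z):
    s,R=T();p=s['position'];d=np.array([x,y,z])-p
    print('t',round(s['clock'],2),'pos',p.round(1),'tool shift mm',(R.T@d).round(1),'tool y deg',np.degrees(np.arctan2(R[1,1],R[0,1])).round(2),'jig',tojig(p)[0].round(1),'F',s['contact_force'].round(1),'w',round(s['gripper_width'],1))
E
python3 -c "
from h import *
go(579.6,-123.1,43)
im,d=arm.get_image('wrist');cv2.imwrite('pics/w1.png',im)"
```

```text
t 2.45 pos [ 578.1 -123.8  149.5] tool shift mm [ -0.7   1.9 106.5] tool y deg 39.34 jig [-61.5  29.5] F [-0.3  0.3  0.7] w 45.2
```

View pics/w1.png

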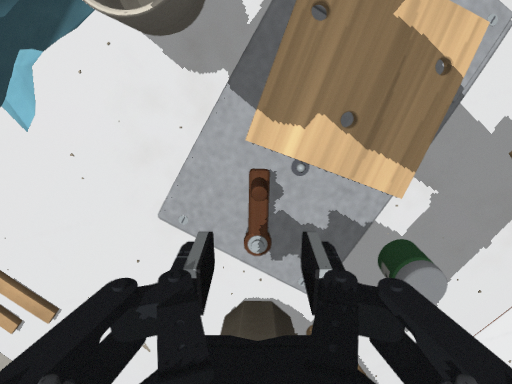

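```bash
cat >> h.py <<'E'
def wray(uv,z,s,R):
    p=arm.camera_params('wrist');M=p['mount']
    q=cv2.undistortPoints(np.atleast_2d(np.array(uv,float))[:,None],p['K'],p['dist'])[:,0]
    d=np.c_[q[:,0],-q[:,1],-np.ones(len(q))]@M[:3,:3].T@R.T
    c=s['position']+R@M[:3,3]
    return c+d*((z-c[2])/d[:,2])[:,None]
E
python3 - <<'E'
from h import *
s,R=T()
for n,uv,z in(('piv',(257,243),44.5),('knob',(259,183),67.5),('stud',(300,168),24),('h1',(320,11),36),('h2',(443,66),36),('h3',(348,119),36)):
    P=wray(uv,z,s,R);print(n,P.round(1),tojig(P).round(1))
E
```

```text
piv [[ 612.3 -166.1   44.5]] [[-108.8    2.5]]
knob [[ 573.2 -116.1   67.5]] [[-53.2  33. ]]
stud [[601.2 -91.7  24. ]] [[-33.6   1.5]]
h1 [[527.9  11.8  36. ]] [[80.3 57. ]]
h2 [[631.2  48.   36. ]] [[ 99.4 -50.7]]
h3 [[600.9 -33.9  36. ]] [[23.5 -7.6]]
```

>>> drive_tool:
  steps:
    - [0, 0.001, 0.02, 0, 0.045]
    - [0, 0.001, 0.025, 0, 0.045]
    - [0, 0, 0.025, 0, 0.045]
    - [0, 0, 0.025, 0, 0.045]
    - [0, 0, 0.01, 0, 0.045]
    - [0, 0, 0, 0, 0.045]

```text
clock: 3.1
position: [580.3, -122.7, 45.3]
ee_rot: [0.427, 0.904, -0.001, -0.001]
contact_force: [0.2, -0.5, -0.5]
gripper_width: 44.9
```

>>> drive_tool:
  steps:
    - [0, 0, 0, 0, 0.022]
    - [0, 0, 0, 0, 0.022]
    - [0, 0, 0, 0, 0.022]
    - [-0.0002, -0.005, 0, -5, 0.022]
    - [-0.0002, -0.005, 0, -5, 0.022]
    - [-0.0002, -0.005, 0, -5, 0.022]
    - [-0.0002, -0.005, 0, -5, 0.022]
    - [-0.0002, -0.005, 0, -5, 0.022]
    - [-0.0002, -0.005, 0, -5, 0.022]
    - [-0.0002, -0.005, 0, -5, 0.022]
    - [-0.0002, -0.005, 0, -5, 0.022]
    - [-0.0002, -0.005, 0, -5, 0.022]
    - [-0.0002, -0.005, 0, -5, 0.022]
    - [-0.0002, -0.005, 0, -5, 0.022]
    - [-0.0002, -0.005, 0, -5, 0.022]
    - [-0.0002, -0.005, 0, -5, 0.022]
    - [-0.0002, -0.005, 0, -5, 0.022]
    - [0, 0, 0, 0, 0.022]

```text
clock: 4.9
position: [563.1, -186.3, 46.9]
ee_rot: [-0.168, 0.986, -0.0, 0.0]
contact_force: [-0.4, -0.5, -0.4]
gripper_width: 22.0
```

```bash
python3 -c "
from h import *
go(560,-188,43)
im,d=arm.get_image('side');cv2.imwrite('pics/s2.png',cv2.resize(im[100:240,200:370],None,fx=4,fy=4))"
```

```text
t 4.9 pos [ 563.1 -186.3   46.9] tool shift mm [ 3.5 -0.6  3.9] tool y deg 109.32 jig [-120.8   54.3] F [-0.4 -0.5 -0.4] w 22.0
```

View pics/s2.png

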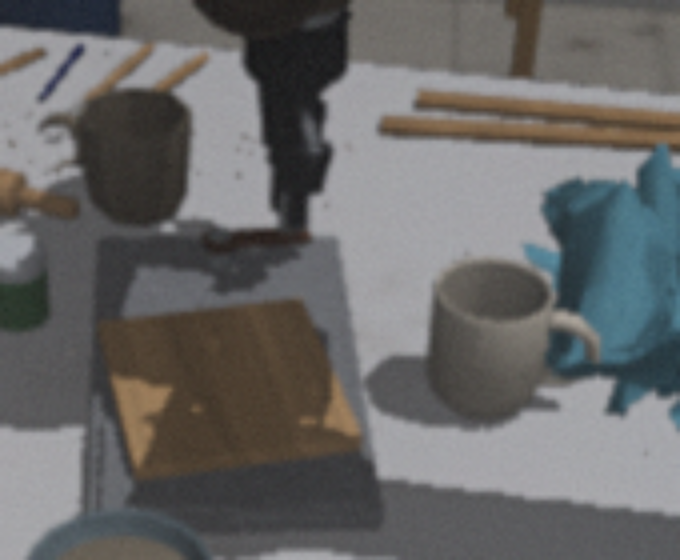

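>>> drive_tool:
  steps:
    - [0, 0, -0.03, 0, 0.022]
    - [0, 0, -0.03, 0, 0.022]
    - [0, 0, -0.02, 5, 0.05]
    - [0, 0, 0, 5, 0.05]
    - [0, 0, 0, 0, 0.05]

```text
clock: 5.45
position: [563.4, -185.7, 127.6]
ee_rot: [-0.081, 0.997, -0.0, 0.001]
contact_force: [-0.2, 0.2, 0.4]
gripper_width: 49.9
```

```bash
python3 -c "
from h import *
w=toworld([50,-114])[0]
go(*w,26)"
```

```text
t 5.45 pos [ 563.4 -185.7  127.6] tool shift mm [-167.6  170.3  102. ] tool y deg 99.28 jig [-120.2   53.9] F [-0.2  0.2  0.4] w 49.9
```

>>> drive_tool:
  steps:
    - [-0.033, 0.034, 0, 0, 0.05]
    - [-0.033, 0.034, 0, 0, 0.05]
    - [-0.034, 0.034, 0, 0, 0.05]
    - [-0.034, 0.034, 0, 0, 0.05]
    - [-0.034, 0.034, 0, 0, 0.05]
    - [0, 0, 0, 0, 0.05]
    - [0, 0, 0.03, 0, 0.05]
    - [0, 0, 0.03, 0, 0.05]
    - [0, 0, 0.02, 0, 0.05]
    - [0, 0, 0, 0, 0.05]

```text
clock: 6.45
position: [697.7, 8.4, 41.8]
ee_rot: [-0.081, 0.997, -0.0, -0.004]
contact_force: [-0.3, -1.4, -0.1]
gripper_width: 50.2
```

```bash
python3 -c "
from h import *
w=toworld([50,-114])[0]
go(*w,26)
s,R=T()
im,d=arm.get_image('wrist');cv2.imwrite('pics/w3.png',im)
im,d=arm.get_image('top');cv2.imwrite('pics/t3.png',cv2.resize(im[100:260,210:390],None,fx=4,fy=4))"
```

```text
t 6.45 pos [697.7   8.4  41.8] tool shift mm [-4.1  0.4 15.8] tool y deg 99.34 jig [  49.6 -110. ] F [-0.3 -1.4 -0.1] w 50.2
```

View pics/w3.png

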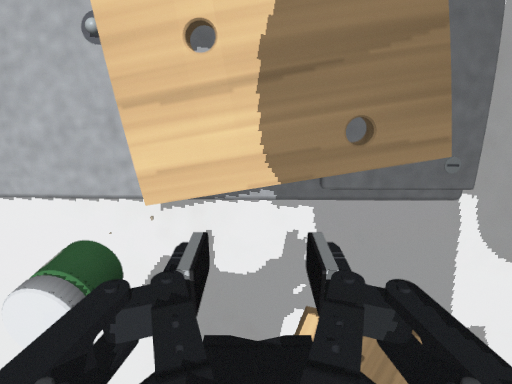

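View pics/t3.png

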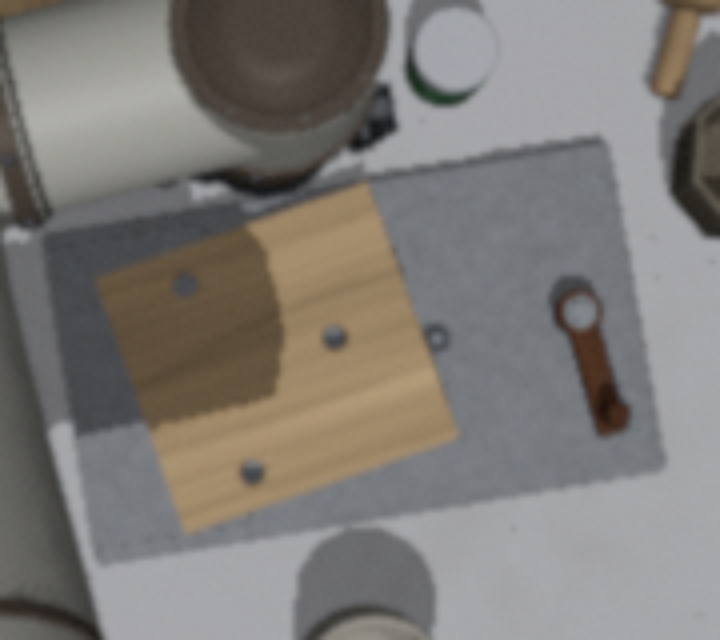

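>>> drive_tool:
  steps:
    - [0, 0, 0.008, 0, 0.05]
    - [0, 0, 0.008, 0, 0.05]
    - [0, 0, 0, 0, 0.05]
    - [0.004, 0, 0, 0, 0.05]
    - [0.004, 0, 0, 0, 0.05]
    - [0.003, 0, 0, 0, 0.05]
    - [0.003, 0, 0, 0, 0.05]
    - [0.003, 0, 0, 0, 0.05]
    - [0, 0, 0, 0, 0.05]

```text
clock: 7.45
position: [683.9, 6.3, 30.5]
ee_rot: [-0.081, 0.997, 0.0, 0.0]
contact_force: [-0.4, 0.3, 0.2]
gripper_width: 49.7
```

```bash
python3 -c "
from h import *
w=toworld([50,-86])[0]
go(*w,26)
im,d=arm.get_image('wrist');cv2.imwrite('pics/w4.png',im)"
```

```text
t 7.45 pos [683.9   6.3  30.5] tool shift mm [10.   0.3  4.5] tool y deg 99.35 jig [ 49.7 -96. ] F [-0.4  0.3  0.2] w 49.7
```

View pics/w4.png

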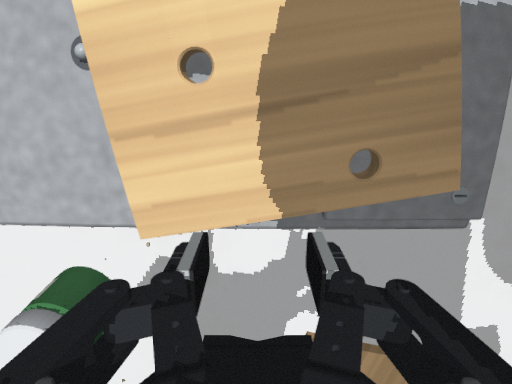

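```bash
python3 -c "
from h import *
w=toworld([50,-86])[0]
for i in range(4):
  go(*w,26); arm.get_image('side')"
```

```text
t 7.5 pos [684.2   6.4  30.5] tool shift mm [10.3  0.3  4.5] tool y deg 99.35 jig [ 49.7 -96.3] F [ 0.4 -0.1  0.6] w 50.1
t 7.55 pos [684.3   6.4  30.4] tool shift mm [10.4  0.3  4.4] tool y deg 99.35 jig [ 49.7 -96.4] F [0.2 0.3 0. ] w 49.8
t 7.6 pos [684.4   6.4  30.4] tool shift mm [10.5  0.2  4.4] tool y deg 99.35 jig [ 49.8 -96.5] F [ 0.3  0.2 -0.4] w 49.9
t 7.65 pos [684.4   6.4  30.3] tool shift mm [10.5  0.3  4.3] tool y deg 99.35 jig [ 49.8 -96.5] F [-0.3 -0.  -0.4] w 50.2
```

>>> drive_tool:
  steps:
    - [0, 0, 0.003, 0, 0.05]
    - [0.002, 0, 0, 0, 0.05]
    - [0.002, 0, 0, 0, 0.05]
    - [0.002, 0, 0, 0, 0.05]
    - [0.002, 0, 0, 0, 0.05]
    - [0, 0, 0, 0, 0.05]
    - [0, 0, 0, 0, 0.05]

```text
clock: 8.4
position: [675.9, 5.0, 27.3]
ee_rot: [-0.081, 0.997, -0.0, -0.0]
contact_force: [0.4, -1.0, -0.4]
gripper_width: 50.0
```

```bash
python3 -c "
from h import *
w=toworld([50,-86])[0]
go(*w,26)
im,d=arm.get_image('wrist');cv2.imwrite('pics/w5.png',im)"
```

```text
t 8.4 pos [675.9   5.   27.3] tool shift mm [1.9 0.2 1.3] tool y deg 99.34 jig [ 49.8 -87.9] F [ 0.4 -1.  -0.4] w 50.0
```

View pics/w5.png

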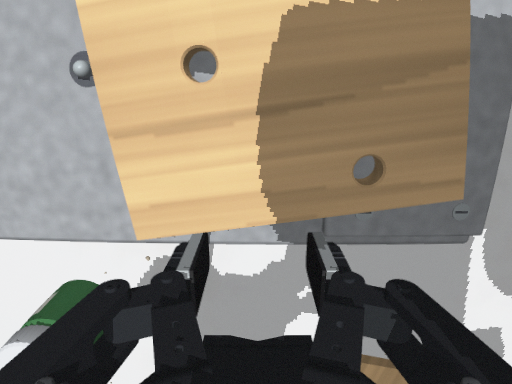

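```bash
cat >> h.py <<'E'
def batpose(uv3,uv2,s,R,z=36):
    # wrist px of hole3 (-34,0), hole2 (34,-55)
    a=tojig(wray(uv3,z,s,R))[0];b=tojig(wray(uv2,z,s,R))[0];d=b-a
    th=np.arctan2(d[1],d[0])-np.arctan2(-55,68)
    c=a+np.array([np.cos(th),np.sin(th)])*34
    print('bat: centre',c.round(1),'yaw rad',th.round(3),'len',np.linalg.norm(d).round(1),'(87.5)')
E
python3 -c "
from h import *
s,R=T();batpose((200.5,63.5),(368,170),s,R);print(tojig(wray((82,68),24,s,R)), s['position'])
w=toworld([50,-86])[0]
go(*w,26)"
```

```text
bat: centre [60.4  5. ] yaw rad 0.13 len 86.0 (87.5)
[[-30.42902999   0.93080937]] [675.9324945    5.00689627  27.22971752]
t 8.45 pos [675.9   5.   27.2] tool shift mm [1.9 0.2 1.2] tool y deg 99.34 jig [ 49.8 -87.9] F [ 1.3 -0.9 -0.2] w 49.4
```

>>> drive_tool:
  steps:
    - [-0.008, 0, 0, 0, 0.05]
    - [-0.008, 0, 0, 0, 0.05]
    - [0, 0, -0.03, 0, 0.05]
    - [0, 0, -0.03, 0, 0.05]
    - [0, 0, -0.03, 0, 0.05]
    - [0, 0, 0, 0, 0.05]
    - [0, 0.04, 0, 0, 0.05]
    - [0, 0.04, 0, 0, 0.05]
    - [0, 0.04, 0, 0, 0.05]
    - [0, 0, 0, 0, 0.05]

```text
clock: 9.45
position: [672.2, 130.7, 116.8]
ee_rot: [-0.084, 0.996, 0.0, -0.0]
contact_force: [-0.4, -0.6, -0.6]
gripper_width: 50.2
```

>>> drive_tool:
  steps:
    - [0, 0, 0, -8.5, 0.05]
    - [0, 0, 0, -8.5, 0.05]
    - [0, 0, 0, -8.5, 0.05]
    - [0, 0, 0, -8.5, 0.05]
    - [0, 0, 0, -8.5, 0.05]
    - [0, 0, 0, -8.5, 0.05]
    - [0, 0, 0, -8.5, 0.05]
    - [0, 0, 0, -8.5, 0.05]
    - [0, 0, 0, -8.5, 0.05]
    - [0, 0, 0, -8.5, 0.05]
    - [0, 0, 0, -5, 0.05]
    - [0, 0, 0, 0, 0.05]
    - [0, 0, 0, 0, 0.05]

```text
clock: 10.75
position: [672.8, 125.7, 116.9]
ee_rot: [0.762, -0.648, -0.0, 0.0]
contact_force: [-1.0, 0.2, 0.2]
gripper_width: 49.6
```

```bash
python3 -c "
from h import *
w=toworld([170,3])[0]
go(*w,27);print(arm.read_state()['joints'])"
```

```text
t 10.75 pos [672.8 125.7 116.9] tool shift mm [ -0.5 107.3  90. ] tool y deg -170.79 jig [ 169.4 -104.3] F [-1.   0.2  0.2] w 49.6
[ 4.20319376e-01  5.72950571e-01  2.23791637e-02 -9.96136039e-05
 -1.02089853e+00 -2.59504246e-01]
```

>>> drive_tool:
  steps:
    - [0, 0.03, 0, 0, 0.05]
    - [0, 0.03, 0, 0, 0.05]
    - [0, 0.03, 0, 0, 0.05]
    - [0, 0.017, 0, 0, 0.05]
    - [0, 0, 0.03, 0, 0.05]
    - [0, 0, 0.03, 0, 0.05]
    - [0, 0, 0.02, 0, 0.05]
    - [0, 0, 0.004, 0, 0.05]
    - [0, 0, 0, 0, 0.05]
    - [0, 0, 0, 0, 0.05]

```text
clock: 11.75
position: [568.1, 109.0, 34.4]
ee_rot: [0.762, -0.647, 0.001, -0.001]
contact_force: [-0.5, 0.0, 0.1]
gripper_width: 50.0
```

```bash
python3 -c "
from h import *
w=toworld([101,3])[0]
go(*w,27)
im,d=arm.get_image('wrist');cv2.imwrite('pics/w6.png',im)"
```

```text
t 11.75 pos [568.1 109.   34.4] tool shift mm [68.8  1.4  7.4] tool y deg -170.66 jig [169.8   1.7] F [-0.5  0.   0.1] w 50.0
```

View pics/w6.png

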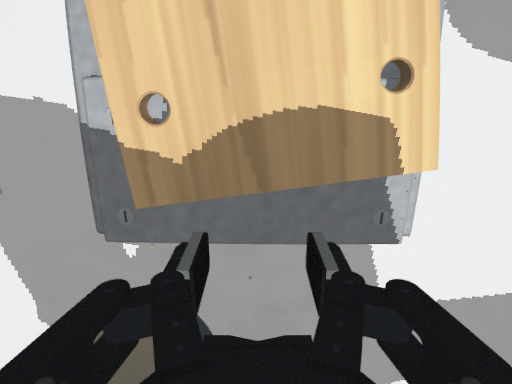

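```bash
cat >> h.py <<'E'
def bp2(u2,u1,s,R,z=36): # holes (34,-55),(34,55)
    b=tojig(wray(u2,z,s,R))[0];a=tojig(wray(u1,z,s,R))[0];d=a-b
    th=np.arctan2(d[1],d[0])-np.pi/2
    c=(a+b)/2-34*np.array([np.cos(th),np.sin(th)])
    print('bat',c.round(1),'yaw',th.round(3),'len',np.linalg.norm(d).round(1),'(110)')
E
python3 -c "
from h import *
s,R=T();bp2((155,109),(396,75),s,R);w=toworld([101,3])[0]
go(*w,27)"
```

```text
bat [59.5  5.1] yaw 0.139 len 108.3 (110)
t 11.8 pos [568.1 109.1  34.6] tool shift mm [68.9  1.4  7.6] tool y deg -170.66 jig [169.9   1.6] F [ 0.8  0.5 -0.1] w 50.2
```

>>> drive_tool:
  steps:
    - [0, 0, 0.003, 0, 0.05]
    - [0, 0, 0.003, 0, 0.05]
    - [0.006, 0, 0, 0, 0.05]
    - [0.006, 0, 0, 0, 0.05]
    - [0.004, 0, 0, 0, 0.05]
    - [0.004, 0, 0, 0, 0.05]
    - [0.004, 0, 0, 0, 0.05]
    - [0.004, 0, 0, 0, 0.05]
    - [0.004, 0, 0, 0, 0.05]
    - [0.004, 0, 0, 0, 0.05]
    - [0, 0, 0, 0, 0.05]
    - [0, 0, 0, 0, 0.05]

```text
clock: 13.0
position: [572.5, 72.5, 27.2]
ee_rot: [0.762, -0.647, -0.0, 0.001]
contact_force: [-0.2, 0.2, -0.2]
gripper_width: 50.1
```

```bash
python3 -c "
from h import *
w=toworld([101,3])[0]
go(*w,27)
im,d=arm.get_image('wrist');cv2.imwrite('pics/w7.png',im)"
```

```text
t 13.0 pos [572.5  72.5  27.2] tool shift mm [32.1 -0.3  0.2] tool y deg -170.69 jig [133.1   3.3] F [-0.2  0.2 -0.2] w 50.1
```

View pics/w7.png

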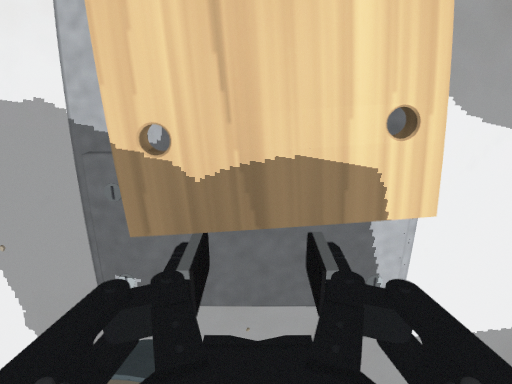

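```bash
python3 -c "
from h import *
s,R=T();bp2((155,138.5),(403,122.5),s,R)"
```

```text
bat [38.7 10.9] yaw 0.066 len 108.5 (110)
```

>>> drive_tool:
  steps:
    - [0.004, 0, 0, 0, 0.05]
    - [0.004, 0, 0, 0, 0.05]
    - [0.004, 0, 0, 0, 0.05]
    - [0.004, 0, 0, 0, 0.05]
    - [0.004, 0, 0, 0, 0.05]
    - [0, 0, 0, 0, 0.05]
    - [0, 0, 0, 0, 0.05]

```text
clock: 13.75
position: [575.8, 52.8, 27.2]
ee_rot: [0.762, -0.647, -0.0, 0.001]
contact_force: [0.8, -0.2, -0.5]
gripper_width: 50.4
```

```bash
python3 -c "
from h import *
w=toworld([101,3])[0]
go(*w,27)
im,d=arm.get_image('wrist');cv2.imwrite('pics/w8.png',im)"
```

```text
t 13.75 pos [575.8  52.8  27.2] tool shift mm [12.1 -0.2  0.2] tool y deg -170.69 jig [113.1   3.2] F [ 0.8 -0.2 -0.5] w 50.4
```

View pics/w8.png

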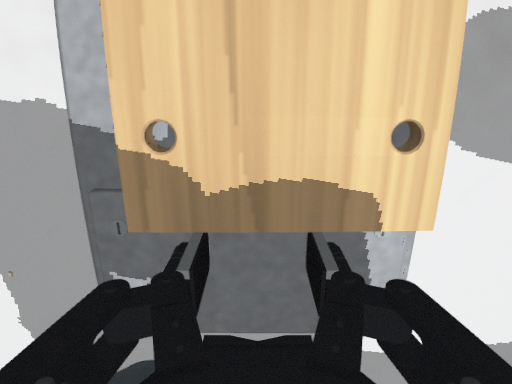

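```bash
python3 -c "
from h import *
s,R=T();bp2((160.5,136),(407,136),s,R)
im,d=arm.get_image('top');cv2.imwrite('pics/t8.png',im);cv2.imwrite('pics/t8z.png',cv2.resize(im[125:250,210:385],None,fx=4.5,fy=4.5,interpolation=cv2.INTER_CUBIC))"
```

```text
bat [21.1 15.6] yaw 0.002 len 108.4 (110)
```

View pics/t8z.png

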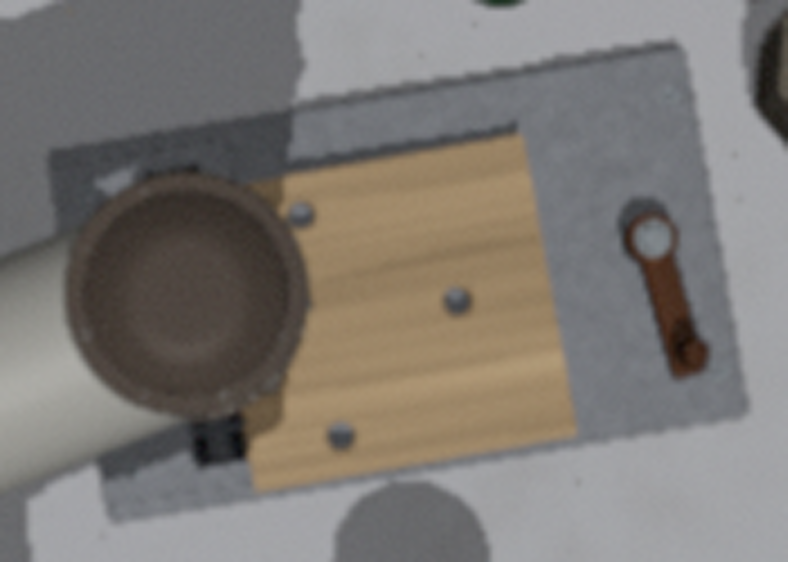

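```bash
python3 -c "
from h import *
f=lambda a:np.array(a,float)/4.5+[210,125]-0.4
h=tojig(ray('top',f([(302,214),(341,436),(457,301)]),36));print(h.round(1));
m=(h[0]+h[1])/2;print((m+h[2])/2);d=h[1]-h[0];print(np.arctan2(-d[0],d[1]),np.linalg.norm(d))"
```

```text
[[ 53.8 -40.7]
 [ 53.8  69.6]
 [-13.5  14.4]]
[20.18769046 14.4197022 ]
4.976134027026108e-05 110.30816057375553
```

>>> drive_tool:
  steps:
    - [-0.008, 0, 0, 0, 0.05]
    - [-0.008, 0, 0, 0, 0.05]
    - [0, 0, -0.03, 0, 0.05]
    - [0, 0, -0.04, 0, 0.05]
    - [0, 0, -0.04, 0, 0.05]
    - [0, 0, 0, -8.5, 0.05]
    - [0, 0, 0, -8.5, 0.05]
    - [0, 0, 0, -8.5, 0.05]
    - [0, 0, 0, -8.5, 0.05]
    - [0, 0, 0, -8.5, 0.05]
    - [0, 0, 0, -8.5, 0.05]
    - [0, 0, 0, -8.5, 0.05]
    - [0, 0, 0, -8.5, 0.05]
    - [0, 0, 0, -8.5, 0.05]
    - [0, 0, 0, -8.5, 0.05]
    - [0, 0, 0, -5, 0.05]
    - [0, 0, 0, 0, 0.05]
    - [0, 0, 0, 0, 0.05]

```text
clock: 15.65
position: [573.4, 69.8, 137.3]
ee_rot: [0.997, 0.081, -0.0, 0.0]
contact_force: [-0.4, 0.2, -1.2]
gripper_width: 50.1
```

```bash
python3 -c "
from h import *
print(tojig(ray('top',[(302,272)],92)))
w=toworld([20,110])[0]
go(*w,29);print(arm.read_state()['joints'])
im,d=arm.get_image('top');cv2.imwrite('pics/t9.png',cv2.resize(im[125:325,210:385],None,fx=3,fy=3,interpolation=cv2.INTER_CUBIC))"
```

```text
[[ 40.34195667 177.33700617]]
t 15.65 pos [573.4  69.8 137.3] tool shift mm [-107.2  110.3  108.3] tool y deg -80.72 jig [130.2   2.8] F [-0.4  0.2 -1.2] w 50.1
[ 4.01335087e-01  3.88907197e-01 -2.40598413e-01 -1.01832870e-05
 -9.41426305e-01  1.33137979e+00]
```

View pics/t9.png

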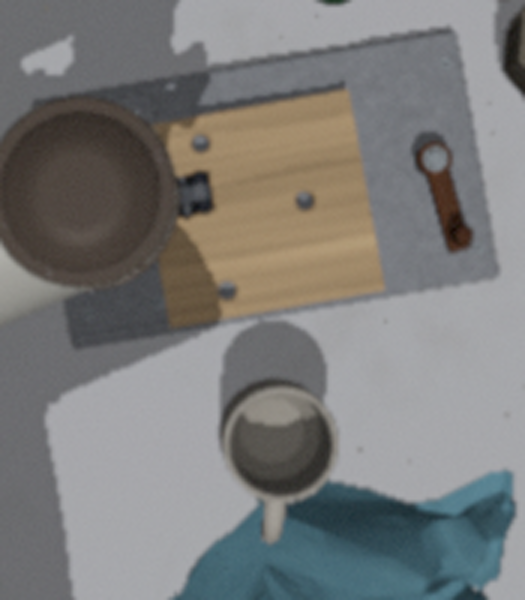

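>>> drive_tool:
  steps:
    - [-0.036, 0.037, 0, 0, 0.05]
    - [-0.036, 0.037, 0, 0, 0.05]
    - [-0.035, 0.036, 0, 0, 0.05]
    - [0, 0, 0, 0, 0.05]
    - [0, 0, 0.03, 0, 0.05]
    - [0, 0, 0.03, 0, 0.05]
    - [0, 0, 0.02, 0, 0.05]
    - [0, 0, 0.01, 0, 0.05]
    - [0, 0, 0.005, 0, 0.05]
    - [0, 0, 0, 0, 0.05]
    - [0, 0, 0, 0, 0.05]

```text
clock: 16.8
position: [488.7, -53.6, 43.2]
ee_rot: [0.997, 0.082, 0.001, -0.0]
contact_force: [0.6, -0.3, -0.3]
gripper_width: 50.0
```

```bash
python3 -c "
from h import *
w=toworld([20,88])[0]
go(*w,29)
im,d=arm.get_image('wrist');cv2.imwrite('pics/w10.png',im)"
```

```text
t 16.8 pos [488.7 -53.6  43.2] tool shift mm [18.3  2.2 14.2] tool y deg -80.64 jig [ 22.2 106.3] F [ 0.6 -0.3 -0.3] w 50.0
```

View pics/w10.png

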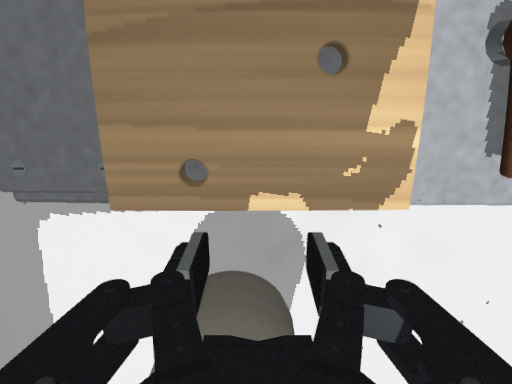

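>>> drive_tool:
  steps:
    - [0, 0, 0.007, 0, 0.05]
    - [0, 0, 0.006, 0, 0.05]
    - [0, 0, 0, 0, 0.05]
    - [0.004, 0, 0, 0, 0.05]
    - [0.004, 0, 0, 0, 0.05]
    - [0.003, 0, 0, 0, 0.05]
    - [0.003, 0, 0, 0, 0.05]
    - [0.002, 0, 0, 0, 0.05]
    - [0, 0, 0, 0, 0.05]
    - [0, 0, 0, 0, 0.05]

```text
clock: 17.85
position: [503.6, -51.3, 29.2]
ee_rot: [0.997, 0.081, 0.0, -0.0]
contact_force: [-3.5, -0.8, 0.2]
gripper_width: 50.1
```

```bash
python3 -c "
from h import *
w=toworld([20,88])[0]
go(*w,29)
im,d=arm.get_image('wrist');cv2.imwrite('pics/w11.png',im)"
```

```text
t 17.85 pos [503.6 -51.3  29.2] tool shift mm [3.2 2.  0.2] tool y deg -80.67 jig [22.  91.2] F [-3.5 -0.8  0.2] w 50.1
```

View pics/w11.png

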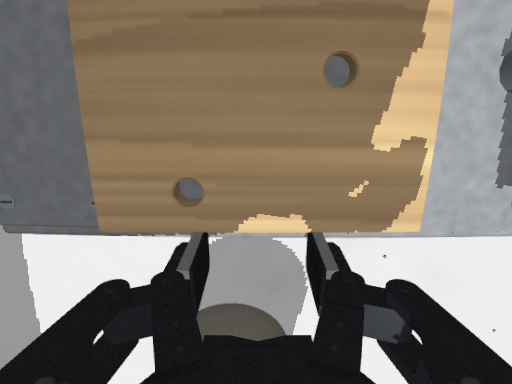

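```bash
cat >> h.py <<'E'
def bp3(u3,u1,s,R,z=36):
    a=tojig(wray(u3,z,s,R))[0];b=tojig(wray(u1,z,s,R))[0];d=b-a
    th=np.arctan2(d[1],d[0])-np.arctan2(55,68)
    c=a+np.array([np.cos(th),np.sin(th)])*34
    print('bat: centre',c.round(1),'yaw',th.round(3),'len',np.linalg.norm(d).round(1),'(87.5)')
E
python3 -c "
from h import *
s,R=T();bp3((340,69.5),(189,191.5),s,R)
im,d=arm.get_image('top');cv2.imwrite('pics/t11.png',cv2.resize(im[125:250,210:385],None,fx=4.5,fy=4.5,interpolation=cv2.INTER_CUBIC))"
```

```text
bat: centre [21.6  6. ] yaw 0.001 len 85.5 (87.5)
```

View pics/t11.png

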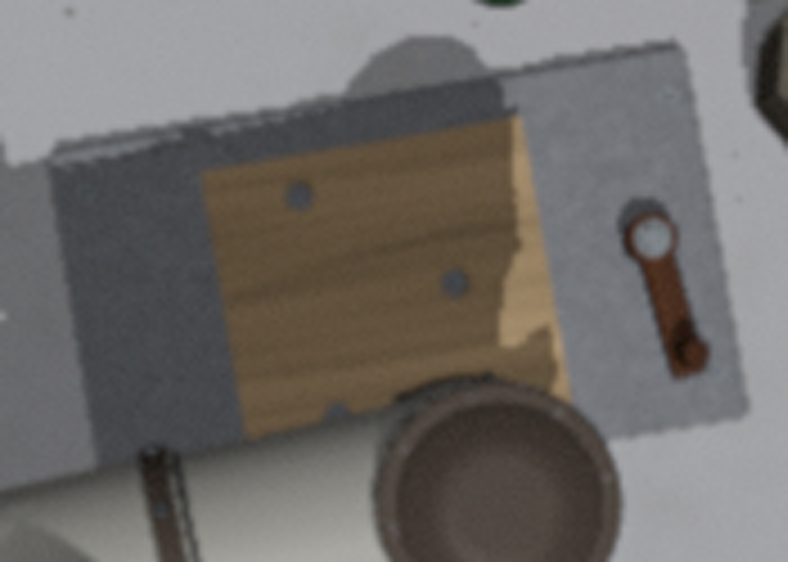

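>>> drive_tool:
  steps:
    - [0.0015, 0, 0, 0, 0.05]
    - [0.0015, 0, 0, 0, 0.05]
    - [0.0015, 0, 0, 0, 0.05]
    - [0.0015, 0, 0, 0, 0.05]
    - [0, 0, 0, 0, 0.05]
    - [0, 0, 0, 0, 0.05]

```text
clock: 18.55
position: [510.3, -50.1, 29.4]
ee_rot: [0.997, 0.082, 0.001, -0.0]
contact_force: [-1.7, 0.2, -0.4]
gripper_width: 50.3
```

```bash
python3 -c "
from h import *
w=toworld([20,85.5])[0]
go(*w,29)
im,d=arm.get_image('wrist');cv2.imwrite('pics/w12.png',im)
im,d=arm.get_image('top');cv2.imwrite('pics/t12.png',cv2.resize(im[125:250,210:385],None,fx=4.5,fy=4.5,interpolation=cv2.INTER_CUBIC))"
```

```text
t 18.55 pos [510.3 -50.1  29.4] tool shift mm [-1.1  2.1  0.4] tool y deg -80.64 jig [22.1 84.4] F [-1.7  0.2 -0.4] w 50.3
```

View pics/w12.png

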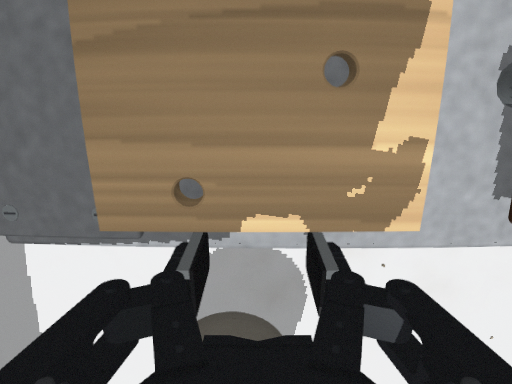

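View pics/t12.png

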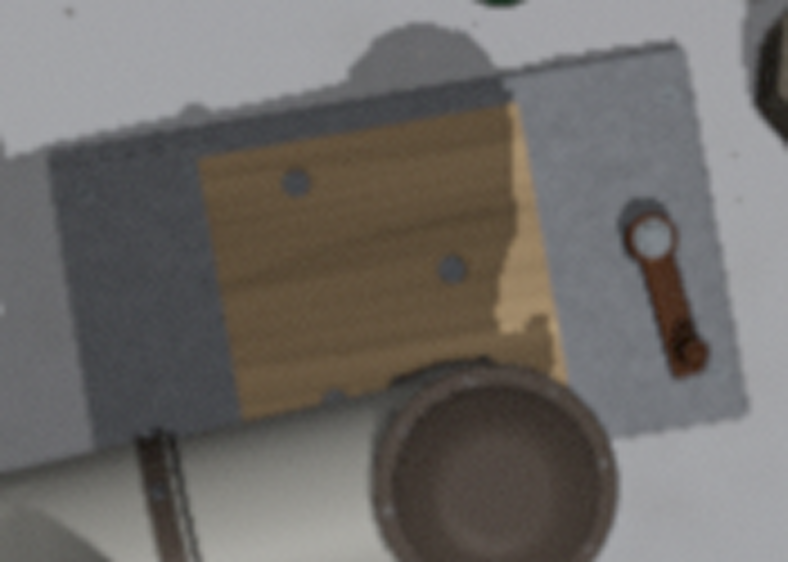

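```bash
python3 -c "
from h import *
f=lambda a:np.array(a,float)/4.5+[210,125]-0.4
for q in ([(299,195),(455,283)],[(296.5,182.5),(452.5,269.5)]):
  h=tojig(ray('top',f(q),36));d=h[0]-h[1];th=np.arctan2(d[1],d[0])-np.arctan2(-55,68);print(h.round(1),h[1]+34*np.array([np.cos(th),np.sin(th)]),th,np.linalg.norm(d))
s,R=T();bp3((340,69.5),(189,191),s,R)"
```

```text
[[ 53.7 -50.1]
 [-14.    5.5]] [19.95793358  5.25433206] -0.007810834609027761 87.64831691539061
[[ 53.8 -56.4]
 [-14.   -1.2]] [20.00595724 -1.30620603] -0.0030764104373141032 87.43446209763151
bat: centre [21.7 -0.8] yaw -0.001 len 85.5 (87.5)
```

>>> drive_tool:
  steps:
    - [-0.007, 0, 0, 0, 0.05]
    - [-0.008, 0, 0, 0, 0.05]
    - [0, 0, -0.03, 0, 0.05]
    - [0, 0, -0.04, 0, 0.05]
    - [0, 0, -0.04, 0, 0.05]
    - [0.05, 0, 0, 0, 0.05]
    - [0.045, 0, 0, 0, 0.05]
    - [0, -0.05, 0, 0, 0.05]
    - [0, -0.05, 0, 0, 0.05]

```text
clock: 19.55
position: [572.8, 61.7, 138.4]
ee_rot: [0.997, 0.08, -0.0, -0.0]
contact_force: [0.2, -0.0, 0.4]
gripper_width: 50.1
```

>>> drive_tool:
  steps:
    - [0, 0, 0, 8.5, 0.05]
    - [0, 0, 0, 8.5, 0.05]
    - [0, 0, 0, 8.5, 0.05]
    - [0, 0, 0, 8.5, 0.05]
    - [0, 0, 0, 8.5, 0.05]
    - [0, 0, 0, 8.5, 0.05]
    - [0, 0, 0, 8.5, 0.05]
    - [0, 0, 0, 8.5, 0.05]
    - [0, 0, 0, 8.5, 0.05]
    - [0, 0, 0, 8.5, 0.05]
    - [0, 0, 0, 5, 0.05]
    - [0, 0, 0, 0, 0.05]
    - [0, 0, 0, 0, 0.05]

```text
clock: 20.85
position: [572.0, 61.4, 139.5]
ee_rot: [0.763, -0.646, 0.0, -0.0]
contact_force: [0.4, 0.0, -0.9]
gripper_width: 50.1
```

```bash
python3 -c "
from h import *
w=toworld([126,0])[0]
go(*w,26)"
```

```text
t 20.85 pos [572.   61.4 139.5] tool shift mm [ -3.8  -5.5 113.5] tool y deg -170.54 jig [122.2   5.5] F [ 0.4  0.  -0.9] w 50.1
```

>>> drive_tool:
  steps:
    - [-0.004, -0.0055, 0.03, 0, 0.05]
    - [0, 0, 0.03, 0, 0.05]
    - [0, 0, 0.02, 0, 0.05]
    - [0, 0, 0.015, 0, 0.05]
    - [0, 0, 0, 0, 0.05]
    - [0, 0, 0, 0, 0.05]
    - [0, 0, 0, 0, 0.05]

```text
clock: 21.55
position: [577.9, 66.5, 45.5]
ee_rot: [0.763, -0.647, 0.001, -0.001]
contact_force: [1.2, 0.1, 0.4]
gripper_width: 49.8
```

```bash
python3 -c "
from h import *
w=toworld([97,0])[0]
go(*w,26)"
```

```text
t 21.55 pos [577.9  66.5  45.5] tool shift mm [29.3  1.2 19.5] tool y deg -170.61 jig [126.3  -1.1] F [1.2 0.1 0.4] w 49.8
```

Down to about 26.5, then push to within a few mm of the seat.

>>> drive_tool:
  steps:
    - [0, 0, 0.01, 0, 0.05]
    - [0, 0, 0.009, 0, 0.05]
    - [0, 0, 0, 0, 0.05]
    - [0, 0, 0, 0, 0.05]
    - [0.005, 0, 0, 0, 0.05]
    - [0.005, 0, 0, 0, 0.05]
    - [0.004, 0, 0, 0, 0.05]
    - [0.004, 0, 0, 0, 0.05]
    - [0.003, 0, 0, 0, 0.05]
    - [0.003, 0, 0, 0, 0.05]
    - [0, 0, 0, 0, 0.05]
    - [0, 0, 0, 0, 0.05]

```text
clock: 22.75
position: [580.8, 42.1, 25.2]
ee_rot: [0.762, -0.647, -0.0, 0.0]
contact_force: [0.2, 0.7, 0.0]
gripper_width: 50.0
```

```bash
python3 -c "
from h import *
w=toworld([93,0])[0]
go(*w,26)
im,d=arm.get_image('wrist');cv2.imwrite('pics/w13.png',im)
im,d=arm.get_image('top');cv2.imwrite('pics/t13.png',cv2.resize(im[125:250,210:385],None,fx=4.5,fy=4.5,interpolation=cv2.INTER_CUBIC))"
```

```text
t 22.75 pos [580.8  42.1  25.2] tool shift mm [ 8.7 -0.  -0.8] tool y deg -170.66 jig [101.7   0. ] F [0.2 0.7 0. ] w 50.0
```

View pics/w13.png

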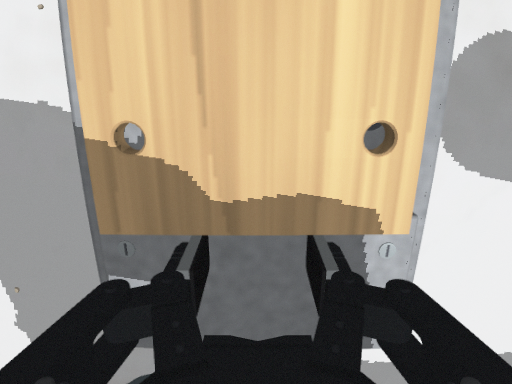

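View pics/t13.png

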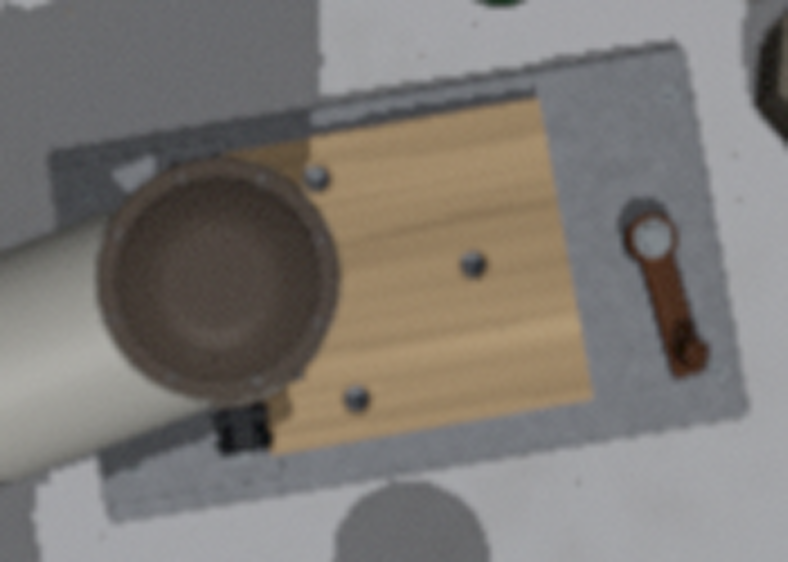

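```bash
python3 -c "
from h import *
f=lambda a:np.array(a,float)/4.5+[210,125]-0.4
h=tojig(ray('top',f([(317,178),(357,399),(473,265)]),36));print(h.round(1));
m=(h[0]+h[1])/2;print((m+h[2])/2);d=h[1]-h[0];print(np.arctan2(-d[0],d[1]),np.linalg.norm(d))
s,R=T();bp2((129.5,138),(380,138),s,R)"
```

```text
[[ 43.5 -56.8]
 [ 43.   53.2]
 [-24.3  -1.7]]
[ 9.5068484  -1.74313909]
0.0047417521053253016 110.01485860474524
bat [10.3 -0.5] yaw -0.0 len 108.4 (110)
```

>>> drive_tool:
  steps:
    - [0.002, 0, 0, 0, 0.05]
    - [0.002, 0, 0, 0, 0.05]
    - [0.0015, 0, 0, 0, 0.05]
    - [0.001, 0, 0, 0, 0.05]
    - [0.001, 0, 0, 0, 0.05]
    - [0.001, 0, 0, 0, 0.05]
    - [0, 0, 0, 0, 0.05]
    - [0, 0, 0, 0, 0.05]

```text
clock: 23.65
position: [582.3, 34.1, 25.3]
ee_rot: [0.762, -0.647, 0.0, 0.0]
contact_force: [0.1, -0.4, -0.5]
gripper_width: 49.9
```

```bash
python3 -c "
from h import *
w=toworld([93,0])[0]
go(*w,26)
im,d=arm.get_image('wrist');cv2.imwrite('pics/w14.png',im)
im,d=arm.get_image('side');cv2.imwrite('pics/s14.png',cv2.resize(im[130:250,200:350],None,fx=5,fy=5,interpolation=cv2.INTER_CUBIC))"
```

```text
t 23.65 pos [582.3  34.1  25.3] tool shift mm [ 0.6  0.2 -0.7] tool y deg -170.66 jig [93.6 -0.2] F [ 0.1 -0.4 -0.5] w 49.9
```

View pics/w14.png

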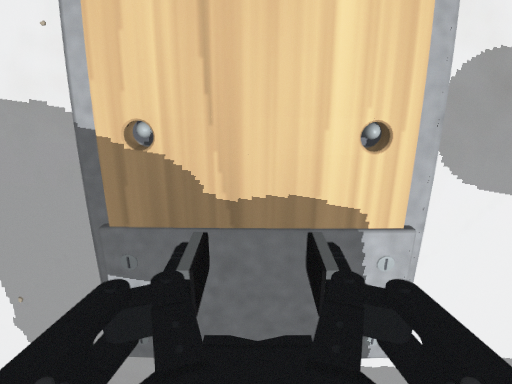

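View pics/s14.png

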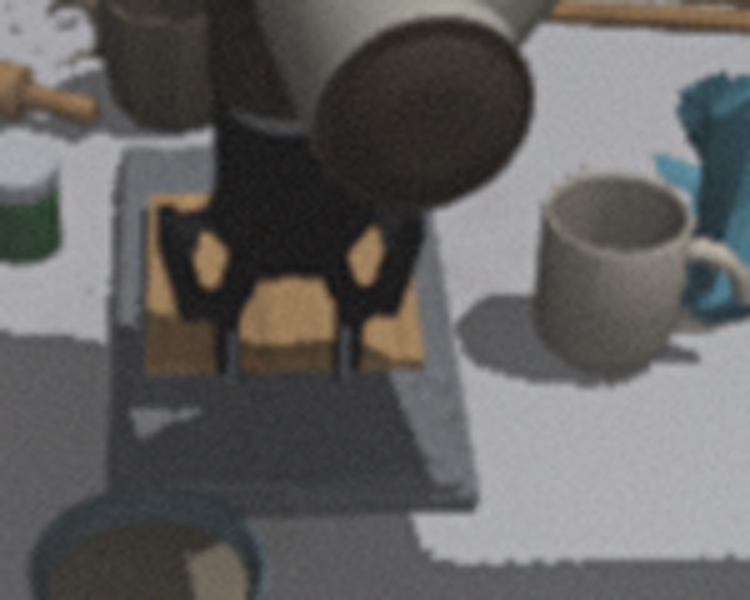

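>>> drive_tool:
  steps:
    - [-0.006, 0, 0, 0, 0.05]
    - [-0.006, 0, 0, 0, 0.05]
    - [0, 0, -0.03, 0, 0.05]
    - [0, 0, -0.04, 0, 0.05]
    - [0, 0, -0.03, 0, 0.022]
    - [0, 0, 0, 0, 0.022]

```text
clock: 24.35
position: [583.4, 47.4, 130.5]
ee_rot: [0.763, -0.646, 0.003, -0.004]
contact_force: [0.6, 0.5, 0.8]
gripper_width: 22.7
```

```bash
python3 -c "
from h import *
k=np.array([-112,0])+58*np.array([np.cos(1.66),np.sin(1.66)])
go(*toworld(k)[0],43)
s,R=T()
im,d=arm.get_image('wrist');cv2.imwrite('pics/w15.png',im);np.save('w15.npy',d)
im,d=arm.get_image('top');cv2.imwrite('pics/t15.png',cv2.resize(im[125:250,210:385],None,fx=4.5,fy=4.5,interpolation=cv2.INTER_CUBIC))
p=arm.camera_params('top');W=np.linalg.inv(p['world_to_cam'])
for q in([-10,30],[-10,-30],[-60,50],[-60,-50],[-60,0],[20,-60],[-100,-60]):
  w=toworld(q)[0];u=proj('top',[[*w,28]])[0];i,j=int(round(u[1])),int(round(u[0]));dd=np.median(d[i-2:i+3,j-2:j+3])
  r=ray('top',u,0)[0];c=W[:3,3];axis=-p['world_to_cam'][2,:3];v=(r-c);P=c+v*dd/(v@axis);print(q,P.round(1))
"
```

```text
t 24.35 pos [583.4  47.4 130.5] tool shift mm [223.6  62.7  86.7] tool y deg -170.55 jig [106.5  -3.5] F [0.6 0.5 0.8] w 22.7
[-10, 30] [569.2 -73.1  27.5]
[-10, -30] [628.4 -63.3  27.9]
[-60, 50] [ 557.6 -125.6   27.7]
[-60, -50] [ 656.3 -109.5   27.2]
[-60, 0] [ 607.  -117.7   27. ]
[20, -60] [653.2 -28.9  27.8]
[-100, -60] [ 674.1 -149.5   14.9]
```

View pics/w15.png

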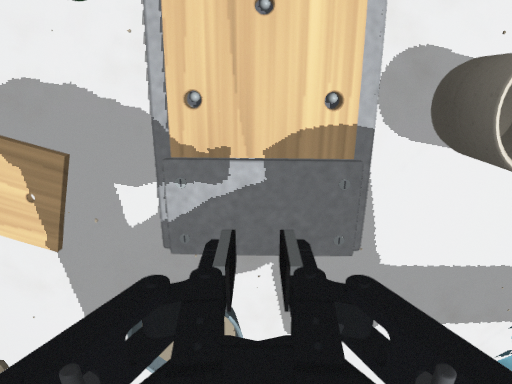

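View pics/t15.png

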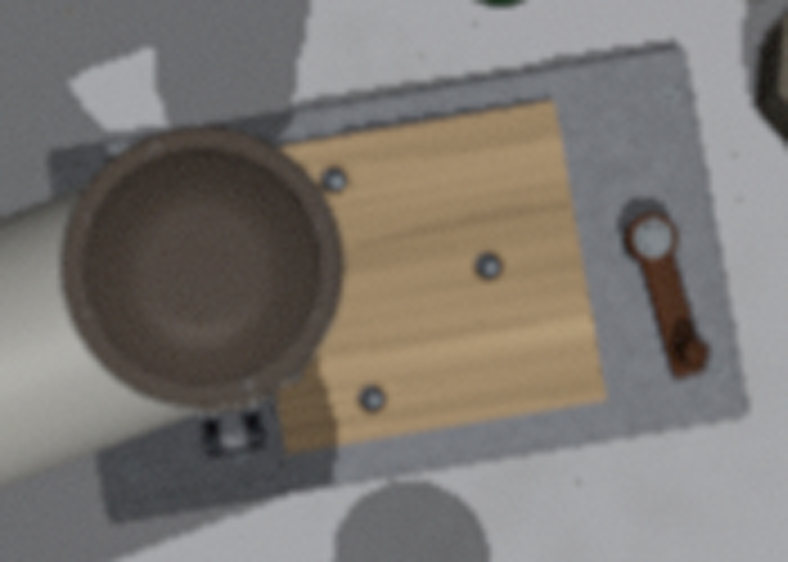

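>>> drive_tool:
  steps:
    - [0.037, 0.011, 0, 0, 0.045]
    - [0.037, 0.011, 0, 0, 0.045]
    - [0.037, 0.011, 0, 0, 0.045]
    - [0.037, 0.01, 0, 0, 0.045]
    - [0.037, 0.01, 0, 0, 0.045]
    - [0.037, 0.01, 0, 0, 0.045]
    - [0, 0, 0, 0, 0.045]

```text
clock: 25.15
position: [552.4, -186.5, 123.2]
ee_rot: [0.761, -0.649, -0.002, 0.001]
contact_force: [-0.7, 0.1, -0.6]
gripper_width: 44.9
```

>>> drive_tool:
  steps:
    - [0, 0, 0, -8.5, 0.045]
    - [0, 0, 0, -8.5, 0.045]
    - [0, 0, 0, -8.5, 0.045]
    - [0, 0, 0, -8.5, 0.045]
    - [0, 0, 0, -8.5, 0.045]
    - [0, 0, 0, -8.5, 0.045]
    - [0, 0, 0, -8.5, 0.045]
    - [0, 0, 0, -8.5, 0.045]
    - [0, 0, 0, -8.5, 0.045]
    - [0, 0, 0, -8.5, 0.045]
    - [0, 0, 0, -8.5, 0.045]
    - [0, 0, 0, -1, 0.045]
    - [0, 0, 0, 0, 0.045]

```text
clock: 26.45
position: [553.8, -182.7, 124.3]
ee_rot: [0.993, 0.12, -0.001, -0.0]
contact_force: [0.1, 1.1, 0.9]
gripper_width: 44.6
```

```bash
python3 -c "
from h import *
k=np.array([-112,0])+58*np.array([np.cos(1.66),np.sin(1.66)])
go(*toworld(k)[0],43)
im,d=arm.get_image('wrist');cv2.imwrite('pics/w16.png',im)"
```

```text
t 26.45 pos [ 553.8 -182.7  124.3] tool shift mm [ 5.2  1.9 81.3] tool y deg -76.27 jig [-115.7   62.9] F [0.1 1.1 0.9] w 44.6
```

View pics/w16.png

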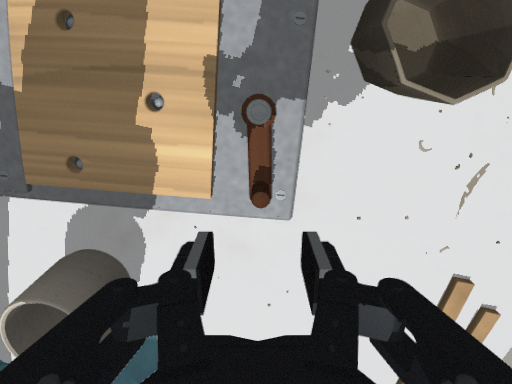

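>>> drive_tool:
  steps:
    - [0.005, 0.002, 0.02, 0, 0.045]
    - [0, 0, 0.025, 0, 0.045]
    - [0, 0, 0.02, 0, 0.045]
    - [0, 0, 0.01, 0, 0.045]
    - [0, 0, 0.003, 0, 0.045]
    - [0, 0, 0, 0, 0.03]
    - [0, 0, 0, 0, 0.022]
    - [0, 0, 0, 0, 0.022]

```text
clock: 27.3
position: [560.3, -184.1, 48.4]
ee_rot: [0.993, 0.121, 0.001, 0.0]
contact_force: [0.3, -0.0, -0.8]
gripper_width: 21.8
```

```bash
python3 -c "
from h import *
k=np.array([-112,0])+58*np.array([np.cos(1.66),np.sin(1.66)])
go(*toworld(k)[0],44)"
```

```text
t 27.3 pos [ 560.3 -184.1   48.4] tool shift mm [-1.  -1.1  4.4] tool y deg -76.16 jig [-118.2   56.7] F [ 0.3 -0.  -0.8] w 21.8
```

>>> drive_tool:
  steps:
    - [0.0002, -0.005, 0.002, 5, 0.022]
    - [0.0002, -0.005, 0, 5, 0.022]
    - [0.0002, -0.005, 0, 5, 0.022]
    - [0.0002, -0.005, 0, 5, 0.022]
    - [0.0002, -0.005, 0, 5, 0.022]
    - [0.0002, -0.005, 0, 5, 0.022]
    - [0.0002, -0.005, 0, 5, 0.022]
    - [0.0002, -0.005, 0, 5, 0.022]
    - [0.0002, -0.005, 0, 5, 0.022]
    - [0.0002, -0.005, 0, 5, 0.022]
    - [0.0002, -0.005, 0, 5, 0.022]
    - [0.0002, -0.005, 0, 5, 0.022]
    - [0.0002, -0.005, 0, 5, 0.022]
    - [0.0002, -0.005, 0, 5, 0.022]
    - [0.0002, -0.005, 0, 5, 0.022]
    - [0.0002, -0.005, 0, 5, 0.022]
    - [0, 0, 0, 0, 0.022]

```text
clock: 29.0
position: [592.3, -117.5, 45.9]
ee_rot: [0.838, -0.546, 0.0, -0.0]
contact_force: [0.1, 0.0, -0.2]
gripper_width: 21.9
```

```bash
python3 -c "
from h import *
go(*toworld([-54,0])[0],45)"
```

```text
t 29.0 pos [ 592.3 -117.5   45.9] tool shift mm [  0.1 -14.8   0.9] tool y deg -156.13 jig [-57.7  14.4] F [ 0.1  0.  -0.2] w 21.9
```

>>> drive_tool:
  steps:
    - [0.0002, -0.005, 0, 5, 0.022]
    - [0.0002, -0.005, 0, 5, 0.022]
    - [0.0002, -0.004, 0, 4, 0.022]
    - [0, -0.0015, 0, 0, 0.022]
    - [0, -0.0015, 0, 0, 0.022]
    - [0, -0.001, 0, 0, 0.022]
    - [0, 0, 0, 0, 0.022]

```text
clock: 29.7
position: [609.2, -113.0, 45.4]
ee_rot: [0.766, -0.643, 0.0, -0.0]
contact_force: [-0.9, 0.5, -0.2]
gripper_width: 22.0
```

```bash
python3 -c "
from h import *
go(*toworld([-54,-4.5])[0],45)
im,d=arm.get_image('wrist');cv2.imwrite('pics/w17.png',im)"
```

```text
t 29.7 pos [ 609.2 -113.    45.4] tool shift mm [-1.9 -1.5  0.4] tool y deg -170.1 jig [-55.9  -3. ] F [-0.9  0.5 -0.2] w 22.0
```

View pics/w17.png

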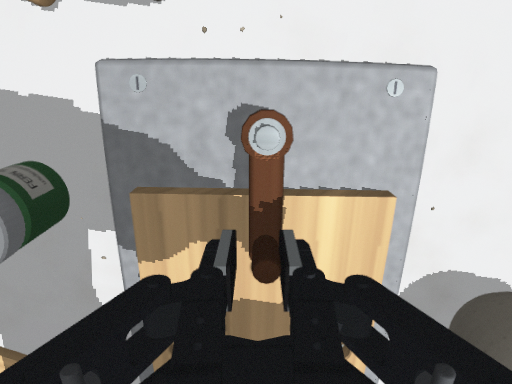

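>>> drive_tool:
  steps:
    - [0, -0.001, 0, 0, 0.022]
    - [0, -0.001, 0, 0, 0.022]
    - [0, -0.001, 0, 0, 0.022]
    - [0, 0, 0, 0, 0.022]

```text
clock: 30.15
position: [610.0, -112.8, 45.1]
ee_rot: [0.765, -0.644, -0.002, 0.002]
contact_force: [-5.7, 0.4, 4.8]
gripper_width: 22.2
```

```bash
python3 -c "
from h import *
go(*toworld([-54,-4.5])[0],45)"
```

```text
t 30.15 pos [ 610.  -112.8   45.1] tool shift mm [-1.9 -0.7  0.1] tool y deg -170.17 jig [-55.9  -3.8] F [-5.7  0.4  4.8] w 22.2
```

>>> drive_tool:
  steps:
    - [0, 0.003, 0, 0, 0.022]
    - [0, 0.002, 0, 0, 0.028]
    - [0, 0, 0, 0, 0.03]
    - [0, 0, -0.02, 0, 0.03]
    - [0, 0, -0.03, 0, 0.03]
    - [0, 0, -0.04, 0, 0.03]
    - [0, 0, -0.04, 0, 0.03]
    - [-0.05, 0, -0.04, 0, 0.03]
    - [-0.05, 0, 0, 0, 0.03]
    - [-0.05, 0, 0, 0, 0.03]
    - [-0.05, 0, 0, 0, 0.03]
    - [-0.05, 0, 0, 0, 0.03]
    - [-0.05, 0, 0, 0, 0.03]
    - [0, 0, 0, 0, 0.03]
    - [0, 0, 0, 0, 0.03]

```text
clock: 31.65
position: [557.7, 173.1, 206.6]
ee_rot: [0.766, -0.643, 0.0, -0.0]
contact_force: [0.3, 0.2, -0.2]
gripper_width: 29.6
```

```bash
python3 -c "
from h import *
s=arm.read_state();print(s['clock'],s['position'],s['contact_force'])
im,d=arm.get_image('side');cv2.imwrite('pics/s18.png',im)
im,d=arm.get_image('top');cv2.imwrite('pics/t18.png',im);cv2.imwrite('pics/t18z.png',cv2.resize(im[125:250,210:385],None,fx=4.5,fy=4.5,interpolation=cv2.INTER_CUBIC));np.save('t18.npy',d)
p=arm.camera_params('top');W=np.linalg.inv(p['world_to_cam'])
for q in([-10,40],[-10,-40],[-60,50],[-60,-50],[60,50],[60,-60],[-100,-60]):
  w=toworld(q)[0];u=proj('top',[[*w,28]])[0];i,j=int(round(u[1])),int(round(u[0]));dd=np.median(d[i-2:i+3,j-2:j+3])
  r=ray('top',u,0)[0];c=W[:3,3];axis=-p['world_to_cam'][2,:3];v=(r-c);P=c+v*dd/(v@axis);print(q,P.round(1))
"
```

```text
31.65 [557.74053922 173.05861773 206.55888297] [ 0.26222483  0.22452827 -0.15184268]
[-10, 40] [559.4 -74.8  26.7]
[-10, -40] [638.4 -61.8  27. ]
[-60, 50] [ 557.6 -125.7   27.3]
[-60, -50] [ 656.5 -109.7   25.6]
[60, 50] [538.2  -7.2  27.1]
[60, -60] [646.9  10.6  26.2]
[-100, -60] [ 674.2 -149.6   14.3]
```

View pics/t18z.png

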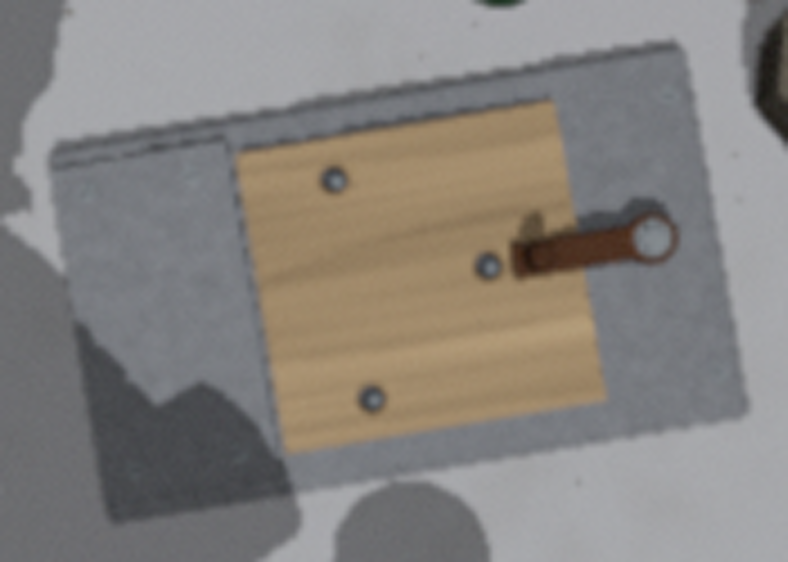

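View pics/s18.png

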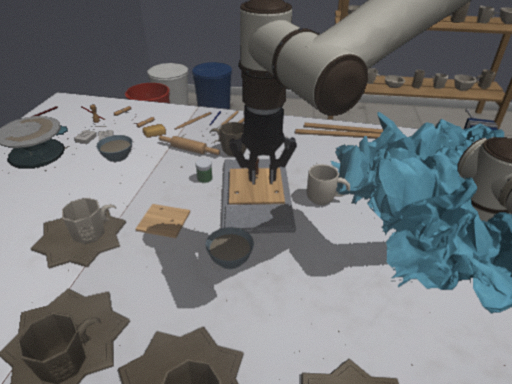

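```bash
python3 -c "
from h import *
f=lambda a:np.array(a,float)/4.5+[210,125]-0.4
h=tojig(ray('top',f([(334,180),(372,399),(488,266)]),28))
print('centre',(h[0]+h[1])/4+h[2]/2);d=h[1]-h[0];print('yaw',np.arctan2(-d[0],d[1]))
t=tojig(ray('top',f([(514,260)]),39.5))[0]-[-112,0];print('keeper',np.arctan2(t[1],t[0]),t)
print(arm.job_done())"
```

```text
centre [ 1.38716383 -0.22092551]
yaw -0.002732052135588117
keeper -0.0073554646060799 [68.00945128 -0.50025013]
the job is handed in; nothing more can be done
None
```

The job is done and handed in at about 32 s of the 72 s allowed. I got no verdict back.

I swung the keeper open to about 1.66 rad with the jaws loosely round its knob. I then pushed the bat's edges with two fingers (sideways, along, sideways back, along) until it dropped over the three studs. Last, I swung the keeper shut until I felt its stop, at about 6 N, and backed the arm off.

Last checks from the top camera:
- **Bat position:** it is about 1.4 mm from the seat's centre and square to the jig within 0.003 rad, with all three studs showing in their holes.
- **Bat height:** the top face read about 26–27 mm by depth, against an expected 28. The base board reads about 1.5 mm low in the same picture, so this agrees with the bat lying flat and fully down.
- **Keeper:** it measures about 0 rad, closed over the bat.
- **Mug, cup, jar and bowl:** all are standing where they were, judged by eye in the side view, not measured.
- **Robot:** clear of everything, with about 0 N on the tool.

Two checks disagreed slightly: the wrist and top cameras differed by 1–2 mm in places, most likely calibration error and within the holes' 3 mm play. The first sideways push turned the bat less than I planned, and squaring it then carried it about 14 mm sideways, so I added a push back from the mug's side.

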